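Clear the weighing booth: pots, lids and check weight to their trays

ROBOT

A 6-joint arm with a two-finger parallel gripper is mounted at the origin on the work surface. World frame = base frame: x ahead of the robot, y to its left, z up, the work surface at z = 0. Lengths are in mm, angles in rad, forces in N, time in s.
With the tool pointing down it reaches from about 300 to 775 mm from the base axis. Payload 14.6 kg.
Tool frame: the origin (TCP) lies at the very end of the fingers, on their centre line; the grasp point (between the pads) lies 19 mm behind it; z points along the fingers, y is the direction in which the jaws open and shut (so a half turn about z gives the same grasp; the last joint's range is limited). The gripper opens to 94 mm and grips with 3 to 60 N. Pads are 16 mm wide; open, the fingers measure 119 mm over their backs; the gripper's body (75 mm by 177 mm) begins 78 mm behind the grasp point.
Start: joints at [1.236, 0.3, 1.521, -0, 1.321, -0.067], TCP at [145.533, 530.386, 205.446] pointing down, gripper open.
Joint ranges: [-3.03, 3.03], [-0.79, 2.21], [0.23, 2.52], [-1.04, 4.18], [0, 3.07], [-2.55, 2.55]. Speed limits (rad/s): [2.22, 2.22, 2.57, 3.14, 3.14, 3.14].

INTERFACE

Orientations are given as a 3x3 rotation matrix whose columns are the frame's x, y, z axes.
In Python, from workcell import get_obs, eyes, close_job gives the robot as it stands.
- The arm moves only by the tool carry_out, never from a script. Its argument "deltas" is a list of rows, each an object with "delta_pos": the shift along the tool's x, y, z in mm, a list of three; "rotation": the turn, a rotation vector about the tool's x, y, z in degrees, a list of three; "claw": the closure, from 0 (fully open) to 1 (shut). In form: [{"delta_pos": [tx, ty, tz], "rotation": [wx, wy, wz], "claw": claw}, ...]. A call has exactly 8 rows; each row shifts and turns the pose as measured when the row begins, along the tool's axes as they then stand; what a row does not reach is not made up. A row lasts 1/8 s, in which the tool goes at most 62.5 mm and 10.7 degrees, less where a joint would pass 70% of its speed; a pose out of reach is approached as far as the arm can. A call is refused whole if a number of a shift passes 62.5 or a number of a turn 10.7, either way. A call with a gripper value outside its range is refused whole. The fingers move at their own pace and stop on an object; "newtons" is the grip in N (left out, the last holds). Time passes only in rows, so rows that do not move let the fingers close, or fill a call up. It gives the time, the measured TCP pose, the force and the opening at its end, in the units of the state.
- get_obs(): the state, without advancing time (a new reading comes with each control period).
- eyes.camera(name): name is "side" or "top" or "wrist"; returns a dict with "img" (400x640x3 uint8, red, green, blue), "fx", "fy", "cx", "cy" (pixels), "position" and "rotation" of the camera in the world. Camera axes: x right, y down, z forward; pixel columns grow to the right and rows downward; lengths in mm; the calibration is good to about 2 mm. A picture is of the moment at which its call begins. There is no depth.
- close_job(): hands the job in, once; it reports no verdict.
The state is a dict: "time": time; "qpos": joint angles; "dq": joint speeds; "joint_torque": joint torques, N m; "tcp_pos": TCP position; "tool_rot": TCP orientation; "ft_force": force on the tool from outside, world axes, zero at the start; "wrist_torque": the same for the moment, N m; "opening": opening from 0.0 (shut) to 1.0 (fully open).
Only numpy, scipy, OpenCV 4.12 (cv2) and the standard library are available. Lean on these libraries where they do the work, as an engineer would, in place of code of your own. Each camera call takes 0.05 s, during which the arm holds its last target. There are 200 camera calls.

TASK

Tidy the weighing bench: stand both white sample pots upright in the long narrow dark steel tray, lay both loose white lids flat and side by side in the big broad tray, and stand the steel check weight upright in the small square tray. Each must rest on its tray's floor, and the little brown bottle and the glass beaker standing among them must be left where they are.

Things in the scene. Friction and masses are not known exactly. Their poses are not given: they have to be found in the camera images.
- pot_a_mid (a point): sample pot: closed upright cylinder of white plastic, 40 mm diameter, 65 mm tall, smooth straight side, flat top, two identical ones. The point is its centre, half-way up (32.5 mm above its underside); z is its upright axis. About 40 g.
- pot_b_mid (a point): sample pot: closed upright cylinder of white plastic, 40 mm diameter, 65 mm tall, smooth straight side, flat top, two identical ones. The point is its centre, half-way up (32.5 mm above its underside); z is its upright axis. About 40 g.
- lid_a_mid (a point): loose screw lid: flat white plastic disc, 52 mm diameter, 18 mm thick, solid, ribbed edge, lying flat, two identical ones. The point is its centre, half-way up (9 mm above its underside); z is the disc's axis. About 20 g.
- lid_b_mid (a point): loose screw lid: flat white plastic disc, 52 mm diameter, 18 mm thick, solid, ribbed edge, lying flat, two identical ones. The point is its centre, half-way up (9 mm above its underside); z is the disc's axis. About 20 g.
- weight_mid (a point): check weight: upright polished steel cylinder, 38 mm diameter and 46 mm tall, then a waist and a small round knob of 22 mm diameter up to 66 mm total height. The point is its centre, half-way up (33 mm above its underside); z is its upright axis. 500 g.
- lid_tray: tray for lids: the largest of the three shallow dark steel trays, a broad rectangle, outside 120 mm along its x by 172 mm along its y, inside 112 by 164 mm. Fixed to the bench but its place and yaw vary. Floor 4 mm thick, walls 4 mm thick, rim 12 mm above the bench; sharp upright walls, no dividers. Origin: centre of its underside, on the bench; z up, y along its long side.
- pot_tray: tray for pots: the long narrow shallow dark steel tray, outside 72 mm along its x by 156 mm along its y, inside 64 by 148 mm. Fixed to the bench but its place and yaw vary. Floor 4 mm thick, walls 4 mm thick, rim 12 mm above the bench; sharp upright walls, no dividers. Origin: centre of its underside, on the bench; z up, y along its long side.
- weight_tray: tray for the weight: the small square shallow dark steel tray, outside 72 by 72 mm, inside 64 by 64 mm. Fixed to the bench but its place and yaw vary. Floor 4 mm thick, walls 4 mm thick, rim 12 mm above the bench; sharp upright walls, no dividers. Origin: centre of its underside, on the bench; z up, x and y along its sides.
- amber_mid (a point): small brown glass bottle with a black cap, 42 mm diameter, 70 mm tall, loose, standing among the things; to be left alone. The point is its centre, 35 mm above its underside.
- beaker_mid (a point): small open clear glass beaker, 48 mm diameter at the rim, 50 mm tall, loose, standing among the things; to be left alone. The point is its centre, 25 mm above its underside.
Mind the look-alikes: they are no part of the job. Leave any purple or turquoise look-alike of the weight_tray alone. Leave any purple look-alike of the part that bears pot_a_mid alone.

How it is judged:
By the outcome, as a careful person would: the job done as asked, in the order asked, and still so for the second after the job is handed in, with the robot touching nothing.
It also fails if it takes over 112 s, if anything falls off the work surface, if the arm or the gripper's body presses on something with over 40 N, if the wrist force passes 120 N, or if a joint passes its speed limit or range.

## Working session

There is one attempt and no reset: what is moved stays moved. The work goes in short steps, Python scripts to look and compute and a tool call to move; the robot and the scene stay as the last step left them, time stands still between calls to the robot, and variables do not carry over. Pictures are saved under pics/ and viewed, about 12 in all and at most 16, crops included, and the job is handed in when it is done.

Besides the shell and the picture viewer there is one more tool, called after "Call:" as a command line: name --argument value ..., lists and objects as JSON in quotes. carry_out: Moves the arm, as the interface text tells. Its arguments: {"type":"object","properties":{"deltas":{"type":"array","items":{"type":"object","properties":{"delta_pos":{"type":"array","items":{"type":"number"}},"rotation":{"type":"array","items":{"type":"number"}},"claw":{"type":"number"}}}},"newtons":{"type":"number"}},"required":["deltas"]}

```bash
mkdir -p pics; cat > h.py <<'E'
import numpy as np, cv2
from workcell import get_obs, eyes, close_job
def snap(n,f=None):
    c=eyes.camera(n)
    if f: cv2.imwrite('pics/'+f,c['img'][:,:,::-1])
    return c
def ray(c,u,v,z):
    d=np.array(c['rotation'])@np.array([(u-c['cx'])/c['fx'],(v-c['cy'])/c['fy'],1]); p=np.array(c['position'])
    return p+d*(z-p[2])/d[2]
def proj(c,P):
    q=np.array(c['rotation']).T@(np.array(P)-np.array(c['position'])); return q[0]/q[2]*c['fx']+c['cx'],q[1]/q[2]*c['fy']+c['cy']
E
python3 - <<'E'
from h import *
for n in('top','side'):
    c=snap(n,n+'0.png'); print(n,c['fx'],c['cx'],c['cy'],np.round(c['position']),np.round(c['rotation'],3).tolist())
o=get_obs();print(o['time'],o['tcp_pos'],np.round(o['tool_rot'],3).tolist(),o['opening'])
E
```

```text
top 470.1148902560093 324.72914293408854 203.15321567856313 [ 393.   31. 1101.] [[-0.023, -0.992, 0.123], [-1.0, 0.024, 0.002], [-0.005, -0.123, -0.992]]
side 471.5348843381211 317.8647838846981 190.765381242115 [451. 858. 762.] [[-0.996, -0.043, 0.072], [-0.083, 0.646, -0.759], [-0.014, -0.762, -0.647]]
0.1 [145.44774105 530.18384101 204.93921397] [[-0.964, 0.265, -0.0], [0.265, 0.964, -0.001], [0.0, -0.001, -1.0]] 0.999672732338007
```

View pics/top0.png

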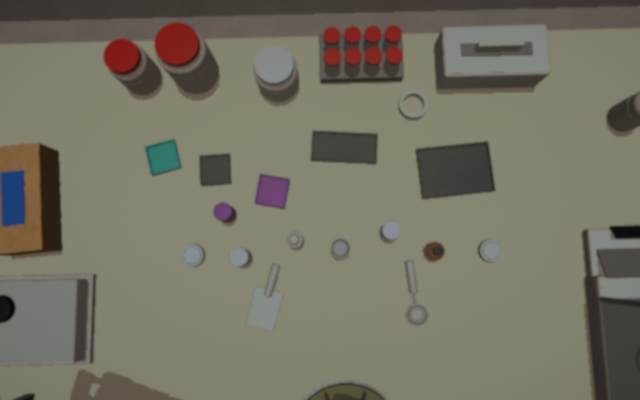

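View pics/side0.png

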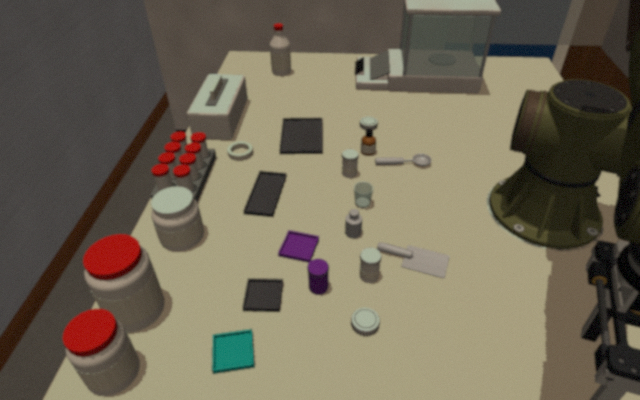

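Candidates in the top view:
- **Pots:** white at (240,257) and (391,231). They are tall in the side view; the purple one at (224,212) is a look-alike.
- **Lids:** (193,255) and (490,251), flat.
- **Weight:** (295,240). The beaker is at (341,249) and the amber bottle at (434,251).
- **Dark trays:** square at (215,169), with turquoise and purple look-alikes beside it; narrow at (345,148); broad at (455,170).

I'll measure these and confirm them in an enlarged crop.

```bash
python3 - <<'E'
from h import *
c=snap('top'); im=c['img']; hsv=cv2.cvtColor(im,cv2.COLOR_RGB2HSV)
vis=im[:,:,::-1].copy()
for n,(u,v) in dict(wt=(215,169),pt=(345,148),lt=(455,170)).items():
    m=((im.max(2)<85)).astype(np.uint8); m=cv2.morphologyEx(m,cv2.MORPH_OPEN,np.ones((3,3)))
    _,lab=cv2.connectedComponents(m); k=(lab==lab[v,u]).astype(np.uint8)
    cs,_=cv2.findContours(k,cv2.RETR_EXTERNAL,cv2.CHAIN_APPROX_NONE)
    r=cv2.minAreaRect(cs[0]); b=cv2.boxPoints(r); cv2.polylines(vis,[b.astype(int)],True,(0,255,0),1)
    P=np.array([ray(c,*p,9)[:2] for p in b]); e=P[1]-P[0]; f=P[2]-P[1]
    print(n,P.mean(0).round(1),'e',np.linalg.norm(e).round(1),np.degrees(np.arctan2(e[1],e[0])).round(1),'f',np.linalg.norm(f).round(1),np.degrees(np.arctan2(f[1],f[0])).round(1))
# bright/low-sat tops
for n,(u,v,z) in dict(potA=(240,257,65),potB=(391,231,65),lidA=(193,255,18),lidB=(490,251,18),wt=(295,240,60),beak=(341,249,50),amber=(434,251,70)).items():
    w=im[v-16:v+16,u-16:u+16]; h=hsv[v-16:v+16,u-16:u+16]
    bg=np.median(hsv[225:275,150:500].reshape(-1,3),0)
    k=(h[...,1]<bg[1]-25).astype(np.uint8) if n!='amber' else (w.max(2)<110).astype(np.uint8)
    if n=='potA' or n=='lidA':pass
    cs,_=cv2.findContours(k,cv2.RETR_EXTERNAL,cv2.CHAIN_APPROX_NONE)
    q=max(cs,key=cv2.contourArea); (x,y),rr=cv2.minEnclosingCircle(q); x+=u-16;y+=v-16
    cv2.circle(vis,(int(round(x)),int(round(y))),int(rr),(0,0,255),1)
    print(n,round(x,1),round(y,1),round(rr,1),ray(c,x,y,z)[:2].round(1))
cv2.imwrite('pics/a.png',cv2.resize(np.hstack([vis[120:280,140:340]]),None,fx=4,fy=3.5,interpolation=cv2.INTER_CUBIC)[:560])
cv2.imwrite('pics/a.png',cv2.resize(vis[120:280,140:340],None,fx=3.7,fy=3.7,interpolation=cv2.INTER_CUBIC))
cv2.imwrite('pics/b.png',cv2.resize(vis[120:280,310:510],None,fx=3.7,fy=3.7,interpolation=cv2.INTER_CUBIC))
E
```

```text
wt [615.1 291. ] e 71.8 -87.8 f 71.4 -176.4
pt [661.8 -15.6] e 71.9 -3.9 f 153.1 -94.4
lt [ 601.  -276.2] e 176.0 -85.1 f 119.4 -177.7
potA 238.7 256.6 9.4 [408.1 224. ]
potB 390.8 230.0 9.3 [ 458.5 -111.4]
lidA 191.9 254.6 11.3 [415.9 340.3]
lidB 490.2 250.1 11.4 [ 410.  -343.3]
wt 293.6 239.0 3.6 [444.  103.5]
beak 339.3 247.8 7.1 [422.5   2.7]
amber 433.4 251.1 10.8 [ 410.  -201.5]
```

View pics/a.png

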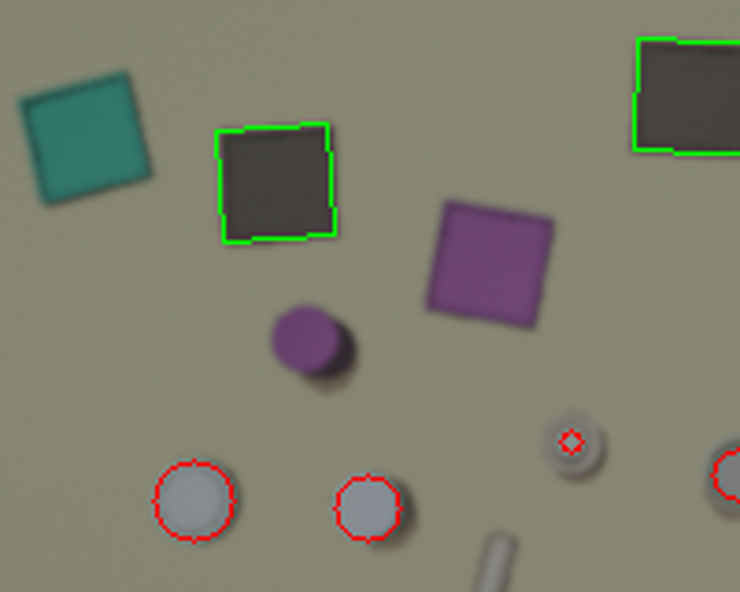

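View pics/b.png

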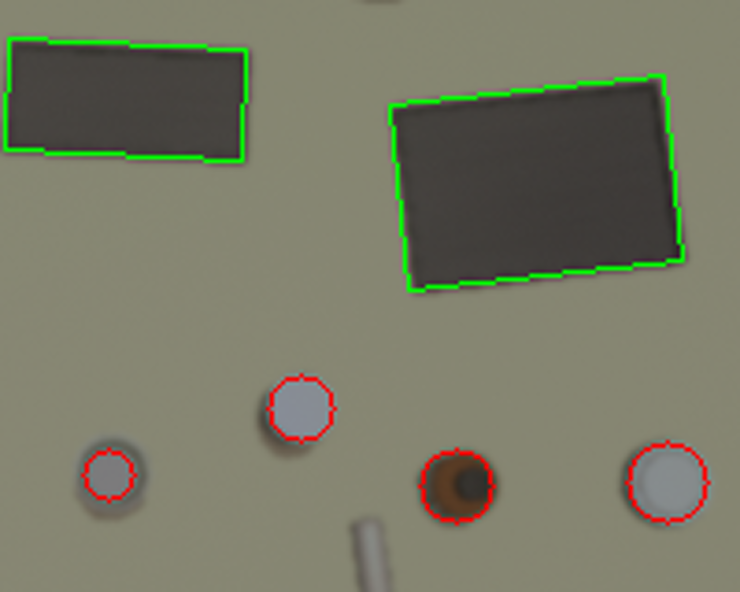

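Both crops confirm the identifications: the trays are outlined, with dark square at (277,183) and narrow and broad trays at right, and the pots, lids and weight are circled. I'll turn the tool so the jaws open along world x. The axes then map as tool x = world y, tool y = world x, tool z = down.

Call:
carry_out --deltas '[{"delta_pos": [0, 0, 0], "rotation": [0, 0, 10.6], "claw": 0}, {"delta_pos": [0, 0, 0], "rotation": [0, 0, 10.6], "claw": 0}, {"delta_pos": [0, 0, 0], "rotation": [0, 0, 10.6], "claw": 0}, {"delta_pos": [0, 0, 0], "rotation": [0, 0, 10.6], "claw": 0}, {"delta_pos": [0, 0, 0], "rotation": [0, 0, 10.6], "claw": 0}, {"delta_pos": [0, 0, 0], "rotation": [0, 0, 10.6], "claw": 0}, {"delta_pos": [0, 0, 0], "rotation": [0, 0, 10.6], "claw": 0}, {"delta_pos": [0, 0, 0], "rotation": [0, 0, 0], "claw": 0}]' --newtons 15

```text
time: 1.15
tcp_pos: [145.2, 529.3, 203.0]
tool_rot: [[0.012, 1.0, -0.002], [1.0, -0.012, -0.005], [-0.005, -0.002, -1.0]]
ft_force: [0.2, -1.0, -0.6]
opening: 1.003
```

Call:
carry_out --deltas '[{"delta_pos": [-43, 37, 0], "rotation": [0, 0, 0], "claw": 0}, {"delta_pos": [-43, 37, 0], "rotation": [0, 0, 0], "claw": 0}, {"delta_pos": [-43, 37, 0], "rotation": [0, 0, 0], "claw": 0}, {"delta_pos": [-43, 37, 0], "rotation": [0, 0, 0], "claw": 0}, {"delta_pos": [-43, 37, 0], "rotation": [0, 0, 0], "claw": 0}, {"delta_pos": [-43, 37, 0], "rotation": [0, 0, 0], "claw": 0}, {"delta_pos": [-43, 37, 0], "rotation": [0, 0, 0], "claw": 0}, {"delta_pos": [0, 0, 0], "rotation": [0, 0, 0], "claw": 0}]'

```text
time: 2.15
tcp_pos: [412.2, 219.6, 203.5]
tool_rot: [[-0.031, 1.0, -0.001], [0.999, 0.031, -0.005], [-0.005, -0.001, -1.0]]
ft_force: [-0.9, 1.2, 0.3]
opening: 0.998
```

```bash
python3 - <<'E'
from h import *
c=snap('wrist','w1.png'); o=get_obs(); print(o['time'],o['tcp_pos'],np.round(o['tool_rot'],4).tolist(),np.round(c['position']),np.round(c['rotation'],2).tolist())
for n,(x,y,z) in dict(potA=(408,224,65),lidA=(416,340,18),weight=(444,103,66)).items(): print(n,proj(c,(x,y,z)))
E
```

```text
2.2 [411.22278922 220.82359891 203.44062529] [[-0.0322, 0.9995, -0.0014], [0.9995, 0.0322, -0.005], [-0.005, -0.0016, -1.0]] [409. 287. 383.] [[1.0, 0.03, 0.01], [0.03, -0.97, -0.23], [-0.0, 0.23, -0.97]]
potA (np.float64(316.69761242805555), np.float64(184.19315801449608))
lidA (np.float64(328.7923659977948), np.float64(57.945558654671345))
weight (np.float64(349.38242342541764), np.float64(304.78361256322995))
```

View pics/w1.png

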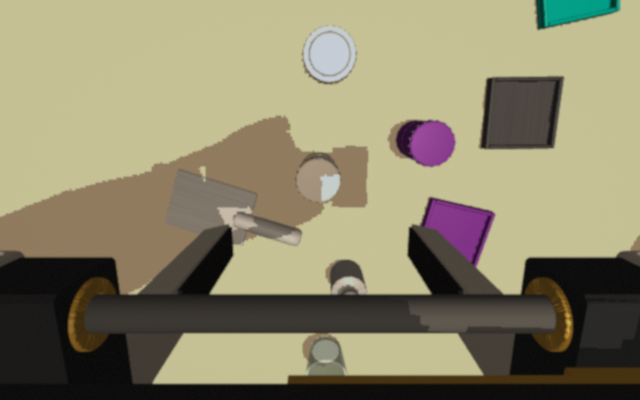

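The wrist picture shows pot A at (317,181), lid A at (329,54), the weight tray at (522,113) and the weight's body at (347,280). All agree with the top-view estimates to 2–3 mm. Descending on pot A.

Call:
carry_out --deltas '[{"delta_pos": [5, -3, 10], "rotation": [0, 0, 1.8], "claw": 0}, {"delta_pos": [0, 0, 40], "rotation": [0, 0, 0], "claw": 0}, {"delta_pos": [0, 0, 45], "rotation": [0, 0, 0], "claw": 0}, {"delta_pos": [0, 0, 40], "rotation": [0, 0, 0], "claw": 0}, {"delta_pos": [0, 0, 30], "rotation": [0, 0, 0], "claw": 0}, {"delta_pos": [0, 0, 13], "rotation": [0, 0, 0], "claw": 0}, {"delta_pos": [0, 0, 0], "rotation": [0, 0, 0], "claw": 0}, {"delta_pos": [0, 0, 0], "rotation": [0, 0, 0], "claw": 0}]'

```text
time: 3.2
tcp_pos: [404.2, 232.2, 22.8]
tool_rot: [[-0.029, 1.0, 0.002], [1.0, 0.029, -0.002], [-0.002, 0.002, -1.0]]
ft_force: [-0.1, -0.2, -1.2]
opening: 1.0
```

Call:
carry_out --deltas '[{"delta_pos": [0, 0, 0], "rotation": [0, 0, 0], "claw": 1}, {"delta_pos": [0, 0, 0], "rotation": [0, 0, 0], "claw": 1}, {"delta_pos": [0, 0, 0], "rotation": [0, 0, 0], "claw": 1}, {"delta_pos": [0, 0, 0], "rotation": [0, 0, 0], "claw": 1}, {"delta_pos": [0, 0, 0], "rotation": [0, 0, 0], "claw": 1}, {"delta_pos": [0, 0, 0], "rotation": [0, 0, 0], "claw": 1}, {"delta_pos": [0, 0, 0], "rotation": [0, 0, 0], "claw": 1}, {"delta_pos": [0, 0, 0], "rotation": [0, 0, 0], "claw": 1}]'

```text
time: 4.2
tcp_pos: [405.4, 232.7, 25.0]
tool_rot: [[-0.029, 1.0, 0.005], [1.0, 0.029, -0.001], [-0.001, 0.005, -1.0]]
ft_force: [0.0, -0.6, 0.9]
opening: 0.422
```

Pot A is gripped (39.7 mm opening), but about 6 mm off the pad centre in y. I'll regrip it centred.

Call:
carry_out --deltas '[{"delta_pos": [0, 0, 0], "rotation": [0, 0, 0], "claw": 0.3}, {"delta_pos": [0, 0, 0], "rotation": [0, 0, 0], "claw": 0.3}, {"delta_pos": [-6, 2, 0], "rotation": [0, 0, 1.7], "claw": 0.3}, {"delta_pos": [0, 0, 0], "rotation": [0, 0, 0], "claw": 1}, {"delta_pos": [0, 0, 0], "rotation": [0, 0, 0], "claw": 1}, {"delta_pos": [0, 0, 0], "rotation": [0, 0, 0], "claw": 1}, {"delta_pos": [0, 0, 0], "rotation": [0, 0, 0], "claw": 1}, {"delta_pos": [0, 0, 0], "rotation": [0, 0, 0], "claw": 1}]'

```text
time: 5.2
tcp_pos: [407.6, 226.2, 24.9]
tool_rot: [[0.003, 1.0, 0.005], [1.0, -0.003, -0.001], [-0.001, 0.005, -1.0]]
ft_force: [0.5, 0.3, -0.1]
opening: 0.421
```

Call:
carry_out --deltas '[{"delta_pos": [0, 0, -20], "rotation": [0, 0, 0], "claw": 1}, {"delta_pos": [0, 0, -40], "rotation": [0, 0, 0], "claw": 1}, {"delta_pos": [0, 0, -40], "rotation": [0, 0, 0], "claw": 1}, {"delta_pos": [-40, 45, 0], "rotation": [0, 0, 0], "claw": 1}, {"delta_pos": [-40, 45, 0], "rotation": [0, 0, 0], "claw": 1}, {"delta_pos": [-40, 50, 0], "rotation": [0, 0, 0], "claw": 1}, {"delta_pos": [-40, 50, 0], "rotation": [0, 0, 0], "claw": 1}, {"delta_pos": [-35, 50, 0], "rotation": [0, 0, 0], "claw": 1}]'

```text
time: 6.2
tcp_pos: [646.4, 32.2, 130.3]
tool_rot: [[-0.004, 1.0, 0.006], [1.0, 0.004, -0.001], [-0.001, 0.006, -1.0]]
ft_force: [-0.1, 1.3, -1.0]
opening: 0.418
```

Call:
carry_out --deltas '[{"delta_pos": [-8, 12, 0], "rotation": [0, 0, 0], "claw": 1}, {"delta_pos": [0, 0, 0], "rotation": [0, 0, 0], "claw": 1}, {"delta_pos": [0, 0, 25], "rotation": [0, 0, 0], "claw": 1}, {"delta_pos": [0, 0, 25], "rotation": [0, 0, 0], "claw": 1}, {"delta_pos": [0, 0, 0], "rotation": [0, 0, 0], "claw": 1}, {"delta_pos": [0, 0, 0], "rotation": [0, 0, 0], "claw": 1}, {"delta_pos": [0, 0, 0], "rotation": [0, 0, 0], "claw": 1}, {"delta_pos": [0, 0, 0], "rotation": [0, 0, 0], "claw": 1}]'

```text
time: 7.2
tcp_pos: [659.3, 24.0, 81.0]
tool_rot: [[-0.003, 1.0, 0.008], [1.0, 0.003, -0.001], [-0.001, 0.008, -1.0]]
ft_force: [0.9, -0.5, -0.4]
opening: 0.419
```

```bash
python3 - <<'E'
from h import *
c=snap('wrist'); o=get_obs(); print(o['time'],o['tcp_pos'],np.round(o['tool_rot'],4).tolist())
vis=c['img'][:,:,::-1].copy()
R=lambda a:np.array([[np.cos(a),-np.sin(a)],[np.sin(a),np.cos(a)]])
for x,y,a,w,l in((661.8,-15.6,-4.1,36,78),(615,291,3,36,36),(601,-276,3.6,60,86)):
    P=[np.r_[np.array([x,y])+R(np.radians(a))@(i*w,j*l),12] for i,j in((1,1),(1,-1),(-1,-1),(-1,1))]
    cv2.polylines(vis,[np.array([proj(c,p) for p in P]).astype(int)],True,(0,255,0),1)
cv2.imwrite('pics/w2.png',vis)
E
```

```text
7.25 [659.31782638  24.024857    80.94511195] [[-0.0033, 1.0, 0.008], [1.0, 0.0033, -0.0006], [-0.0006, 0.008, -1.0]]
```

View pics/w2.png

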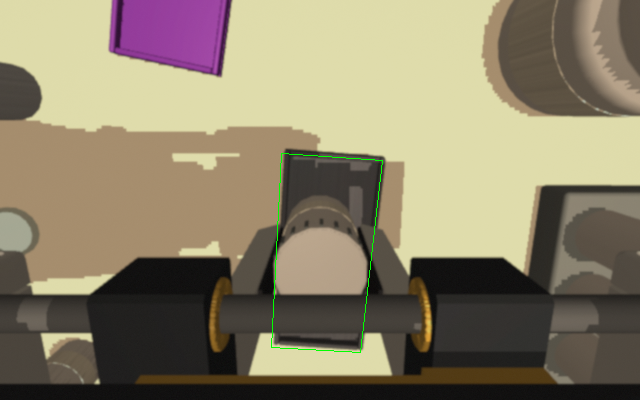

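The predicted tray outline matches the real tray to about 2 mm, and the pot hangs over its upper half at (320,265). Lowering and releasing.

Call:
carry_out --deltas '[{"delta_pos": [-5, 5, 10], "rotation": [0, 0, 0], "claw": 1}, {"delta_pos": [0, 0, 20], "rotation": [0, 0, 0], "claw": 1}, {"delta_pos": [0, 0, 12], "rotation": [0, 0, 0], "claw": 1}, {"delta_pos": [0, 0, 5], "rotation": [0, 0, 0], "claw": 1}, {"delta_pos": [0, 0, 0], "rotation": [0, 0, 0], "claw": 1}, {"delta_pos": [0, 0, 0], "rotation": [0, 0, 0], "claw": 1}, {"delta_pos": [0, 0, 0], "rotation": [0, 0, 0], "claw": 1}, {"delta_pos": [0, 0, 0], "rotation": [0, 0, 0], "claw": 1}]'

```text
time: 8.25
tcp_pos: [665.1, 18.5, 30.6]
tool_rot: [[-0.003, 1.0, 0.008], [1.0, 0.003, -0.001], [-0.001, 0.008, -1.0]]
ft_force: [0.1, -0.4, -0.3]
opening: 0.421
```

Release slowly, then rise.

Call:
carry_out --deltas '[{"delta_pos": [0, 0, 1], "rotation": [0, 0, 0], "claw": 1}, {"delta_pos": [0, 0, 0], "rotation": [0, 0, 0], "claw": 0.5}, {"delta_pos": [0, 0, 0], "rotation": [0, 0, 0], "claw": 0.4}, {"delta_pos": [0, 0, 0], "rotation": [0, 0, 0], "claw": 0.2}, {"delta_pos": [0, 0, 0], "rotation": [0, 0, 0], "claw": 0.2}, {"delta_pos": [0, 0, -25], "rotation": [0, 0, 0], "claw": 0.1}, {"delta_pos": [0, 0, -45], "rotation": [0, 0, 0], "claw": 0}, {"delta_pos": [0, 0, -45], "rotation": [0, 0, 0], "claw": 0}]'

```text
time: 9.25
tcp_pos: [662.6, 18.6, 143.9]
tool_rot: [[-0.003, 1.0, 0.001], [1.0, 0.003, -0.0], [-0.0, 0.001, -1.0]]
ft_force: [0.3, 0.5, -0.4]
opening: 0.997
```

Call:
carry_out --deltas '[{"delta_pos": [-26, -41, 0], "rotation": [0, 0, 0], "claw": 0}, {"delta_pos": [-26, -41, 0], "rotation": [0, 0, 0], "claw": 0}, {"delta_pos": [-26, -41, 0], "rotation": [0, 0, 0], "claw": 0}, {"delta_pos": [-26, -41, 0], "rotation": [0, 0, 0], "claw": 0}, {"delta_pos": [-26, -41, 0], "rotation": [0, 0, 0], "claw": 0}, {"delta_pos": [0, 0, 0], "rotation": [0, 0, 0], "claw": 0}, {"delta_pos": [0, 0, 0], "rotation": [0, 0, 0], "claw": 0}, {"delta_pos": [0, 0, 0], "rotation": [0, 0, 0], "claw": 0}]'

```text
time: 10.25
tcp_pos: [454.7, -115.0, 147.6]
tool_rot: [[-0.004, 1.0, 0.012], [1.0, 0.004, -0.002], [-0.002, 0.012, -1.0]]
ft_force: [0.0, -0.8, 0.2]
opening: 1.003
```

```bash
python3 - <<'E'
from h import *
c=snap('wrist'); o=get_obs(); print(o['time'],o['tcp_pos'],np.round(o['tool_rot'],4).tolist())
vis=c['img'][:,:,::-1].copy()
for x,y,z,r in((458.5,-110,65,20),(664,19,69,20),(422.5,3,50,24)):
    P=[(x+r*np.cos(t),y+r*np.sin(t),z) for t in np.linspace(0,6.28,30)]
    cv2.polylines(vis,[np.array([proj(c,p) for p in P]).astype(int)],True,(0,255,0),1)
cv2.imwrite('pics/w3.png',vis)
E
```

```text
10.3 [ 454.78098299 -114.98217434  147.59463804] [[-0.0042, 0.9999, 0.012], [1.0, 0.0043, -0.002], [-0.002, 0.012, -0.9999]]
```

View pics/w3.png

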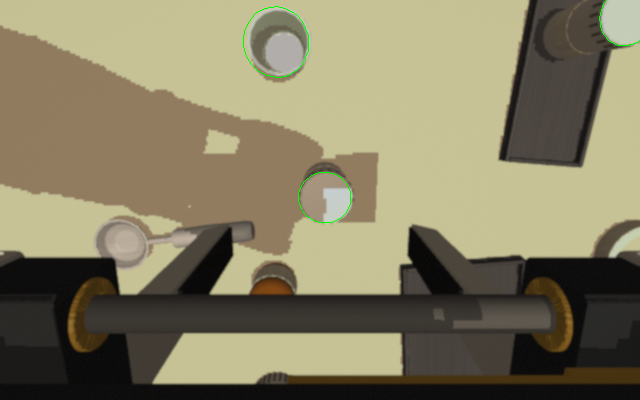

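Pot B's predicted circle fits it exactly at (326,197), and pot A stands upright in its tray at top right. Descending on pot B, removing the 0.7° tilt on the way.

Call:
carry_out --deltas '[{"delta_pos": [5, 4, 0], "rotation": [0.7, 0, 0], "claw": 0}, {"delta_pos": [0, 0, 0], "rotation": [0, 0, 0], "claw": 0}, {"delta_pos": [0, 0, 40], "rotation": [0, 0, 0], "claw": 0}, {"delta_pos": [0, 0, 40], "rotation": [0, 0, 0], "claw": 0}, {"delta_pos": [0, 0, 30], "rotation": [0, 0, 0], "claw": 0}, {"delta_pos": [0, 0, 8], "rotation": [0, 0, 0], "claw": 0}, {"delta_pos": [0, 0, 0], "rotation": [0, 0, 0], "claw": 0}, {"delta_pos": [0, 0, 0], "rotation": [0, 0, 0], "claw": 0}]'

```text
time: 11.3
tcp_pos: [461.9, -108.6, 28.0]
tool_rot: [[-0.008, 1.0, 0.002], [1.0, 0.008, -0.003], [-0.003, 0.002, -1.0]]
ft_force: [0.9, 0.0, -0.2]
opening: 0.999
```

Call:
carry_out --deltas '[{"delta_pos": [-1, -3, 3], "rotation": [0, 0, 0], "claw": 0.4}, {"delta_pos": [0, 0, 0], "rotation": [0, 0, 0], "claw": 1}, {"delta_pos": [0, 0, 0], "rotation": [0, 0, 0], "claw": 1}, {"delta_pos": [0, 0, 0], "rotation": [0, 0, 0], "claw": 1}, {"delta_pos": [0, 0, 0], "rotation": [0, 0, 0], "claw": 1}, {"delta_pos": [0, 0, 0], "rotation": [0, 0, 0], "claw": 1}, {"delta_pos": [0, 0, 0], "rotation": [0, 0, 0], "claw": 1}, {"delta_pos": [0, 0, 0], "rotation": [0, 0, 0], "claw": 1}]'

```text
time: 12.3
tcp_pos: [459.7, -110.0, 26.8]
tool_rot: [[-0.008, 1.0, 0.005], [1.0, 0.008, -0.004], [-0.004, 0.005, -1.0]]
ft_force: [-0.6, 0.2, 0.5]
opening: 0.425
```

Call:
carry_out --deltas '[{"delta_pos": [0, 0, -20], "rotation": [0, 0, 0], "claw": 1}, {"delta_pos": [0, 0, -40], "rotation": [0, 0, 0], "claw": 1}, {"delta_pos": [0, 0, -30], "rotation": [0, 0, 0], "claw": 1}, {"delta_pos": [15, 50, 0], "rotation": [0, 0, 0], "claw": 1}, {"delta_pos": [15, 50, 0], "rotation": [0, 0, 0], "claw": 1}, {"delta_pos": [15, 50, 0], "rotation": [0, 0, 0], "claw": 1}, {"delta_pos": [15, 50, 0], "rotation": [0, 0, 0], "claw": 1}, {"delta_pos": [0, 0, 0], "rotation": [0, 0, 0], "claw": 1}]'

```text
time: 13.3
tcp_pos: [664.0, -46.2, 119.5]
tool_rot: [[-0.006, 1.0, 0.004], [1.0, 0.006, -0.004], [-0.004, 0.004, -1.0]]
ft_force: [-1.0, 0.0, -0.3]
opening: 0.427
```

Call:
carry_out --deltas '[{"delta_pos": [-5, -5, 0], "rotation": [0, 0, 0], "claw": 1}, {"delta_pos": [0, 0, 25], "rotation": [0, 0, 0], "claw": 1}, {"delta_pos": [0, 0, 30], "rotation": [0, 0, 0], "claw": 1}, {"delta_pos": [0, 0, 15], "rotation": [0, 0, 0], "claw": 1}, {"delta_pos": [0, 0, 8], "rotation": [0, 0, 0], "claw": 1}, {"delta_pos": [0, 0, 0], "rotation": [0, 0, 0], "claw": 1}, {"delta_pos": [0, 0, 0], "rotation": [0, 0, 0], "claw": 1}, {"delta_pos": [0, 0, 0], "rotation": [0, 0, 0], "claw": 1}]'

```text
time: 14.3
tcp_pos: [656.0, -55.3, 44.0]
tool_rot: [[-0.003, 1.0, 0.008], [1.0, 0.003, -0.005], [-0.005, 0.008, -1.0]]
ft_force: [-0.4, -0.1, -0.7]
opening: 0.426
```

Call:
carry_out --deltas '[{"delta_pos": [4, 4, 8], "rotation": [0, 0, 0], "claw": 1}, {"delta_pos": [0, 0, 4], "rotation": [0, 0, 0], "claw": 1}, {"delta_pos": [0, 0, 1], "rotation": [0, 0, 0], "claw": 1}, {"delta_pos": [0, 0, 0], "rotation": [0, 0, 0], "claw": 1}, {"delta_pos": [0, 0, 0], "rotation": [0, 0, 0], "claw": 1}, {"delta_pos": [0, 0, 0], "rotation": [0, 0, 0], "claw": 1}, {"delta_pos": [0, 0, 0], "rotation": [0, 0, 0], "claw": 1}, {"delta_pos": [0, 0, 0], "rotation": [0, 0, 0], "claw": 1}]'

```text
time: 15.3
tcp_pos: [660.8, -51.0, 30.9]
tool_rot: [[-0.004, 1.0, 0.009], [1.0, 0.004, -0.005], [-0.005, 0.009, -1.0]]
ft_force: [-1.0, 0.2, 1.0]
opening: 0.424
```

Call:
carry_out --deltas '[{"delta_pos": [0, 0, 0], "rotation": [0, 0, 0], "claw": 0.5}, {"delta_pos": [0, 0, 0], "rotation": [0, 0, 0], "claw": 0.4}, {"delta_pos": [0, 0, 0], "rotation": [0, 0, 0], "claw": 0.2}, {"delta_pos": [0, 0, 0], "rotation": [0, 0, 0], "claw": 0.1}, {"delta_pos": [0, 0, -25], "rotation": [0, 0, 0], "claw": 0.1}, {"delta_pos": [0, 0, -45], "rotation": [0, 0, 0], "claw": 0}, {"delta_pos": [0, 0, -45], "rotation": [0, 0, 0], "claw": 0}, {"delta_pos": [0, 0, 0], "rotation": [0, 0, 0], "claw": 0}]'

```text
time: 16.3
tcp_pos: [659.5, -50.4, 148.7]
tool_rot: [[-0.004, 1.0, 0.008], [1.0, 0.004, -0.005], [-0.005, 0.008, -1.0]]
ft_force: [0.2, -0.5, -0.8]
opening: 0.997
```

Call:
carry_out --deltas '[{"delta_pos": [-41, -35, 0], "rotation": [0.4, -0.2, 0], "claw": 0}, {"delta_pos": [-41, -35, 0], "rotation": [0, 0, 0], "claw": 0}, {"delta_pos": [-41, -35, 0], "rotation": [0, 0, 0], "claw": 0}, {"delta_pos": [-41, -35, 0], "rotation": [0, 0, 0], "claw": 0}, {"delta_pos": [-41, -35, 0], "rotation": [0, 0, 0], "claw": 0}, {"delta_pos": [-41, -35, 0], "rotation": [0, 0, 0], "claw": 0}, {"delta_pos": [-41, -35, 0], "rotation": [0, 0, 0], "claw": 0}, {"delta_pos": [0, 0, 0], "rotation": [0, 0, 0], "claw": 0}]'

```text
time: 17.3
tcp_pos: [405.3, -344.9, 142.9]
tool_rot: [[-0.005, 1.0, -0.007], [1.0, 0.005, -0.004], [-0.004, -0.007, -1.0]]
ft_force: [0.3, 0.8, 1.0]
opening: 1.002
```

```bash
cat > ov.py <<'E'
import sys
from h import *
c=snap('wrist'); o=get_obs(); print(o['time'],o['tcp_pos'].round(1),np.round(o['tool_rot'],4).tolist())
vis=c['img'][:,:,::-1].copy()
for x,y,z,r in((410,-342,18,26),(416,342,18,26),(444,105,66,11),(444,105,46,19),(659.5,-50.5,69,20),(664,19,69,20),(410,-210,70,13)):
    P=[(x+r*np.cos(t),y+r*np.sin(t),z) for t in np.linspace(0,6.28,30)]
    cv2.polylines(vis,[np.array([proj(c,p) for p in P]).astype(int)],True,(0,255,0),1)
R=lambda a:np.array([[np.cos(a),-np.sin(a)],[np.sin(a),np.cos(a)]])
for x,y,a,w,l in((661.8,-15.6,-4.1,36,78),(615,291,3,36,36),(601,-276,3.6,60,86)):
    P=[np.r_[np.array([x,y])+R(np.radians(a))@(i*w,j*l),12] for i,j in((1,1),(1,-1),(-1,-1),(-1,1))]
    cv2.polylines(vis,[np.array([proj(c,p) for p in P]).astype(int)],True,(0,255,0),1)
cv2.imwrite('pics/'+sys.argv[1],vis)
E
python3 ov.py w4.png
```

```text
17.35 [ 406.4 -343.7  142.9] [[-0.0064, 1.0, -0.0067], [1.0, 0.0064, -0.0037], [-0.0037, -0.0067, -1.0]]
```

View pics/w4.png

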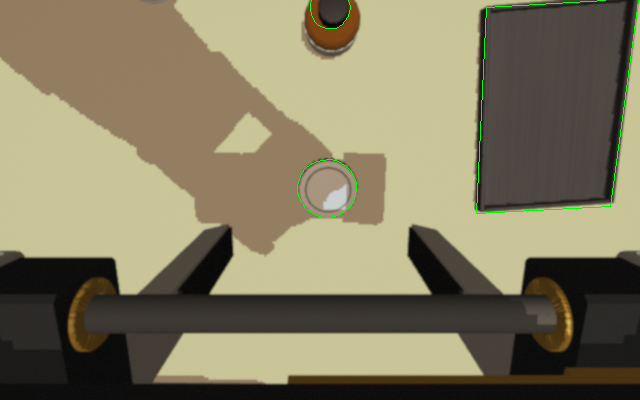

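Lid B at (327,188) and the broad tray both match their predicted outlines. Descending.

Call:
carry_out --deltas '[{"delta_pos": [2, 3, 30], "rotation": [-0.4, 0, 0], "claw": 0}, {"delta_pos": [0, 0, 45], "rotation": [0, 0, 0], "claw": 0}, {"delta_pos": [0, 0, 35], "rotation": [0, 0, 0], "claw": 0}, {"delta_pos": [0, 0, 12], "rotation": [0, 0, 0], "claw": 0}, {"delta_pos": [0, 0, 0], "rotation": [0, 0, 0], "claw": 0}, {"delta_pos": [0, 0, 0], "rotation": [0, 0, 0], "claw": 0}, {"delta_pos": [0, 0, 0], "rotation": [0, 0, 0], "claw": 0}, {"delta_pos": [0, 0, 0], "rotation": [0, 0, 0], "claw": 0}]'

```text
time: 18.35
tcp_pos: [414.3, -338.3, 19.5]
tool_rot: [[-0.012, 1.0, 0.004], [1.0, 0.012, -0.006], [-0.006, 0.004, -1.0]]
ft_force: [-0.2, -0.1, 0.7]
opening: 0.998
```

Call:
carry_out --deltas '[{"delta_pos": [-4, -4, 9], "rotation": [0, 0, 0], "claw": 0}, {"delta_pos": [0, 0, 5], "rotation": [0, 0, 0], "claw": 0.1}, {"delta_pos": [0, 0, 1], "rotation": [0, 0, 0], "claw": 0.2}, {"delta_pos": [0, 0, 0], "rotation": [0, 0, 0], "claw": 1}, {"delta_pos": [0, 0, 0], "rotation": [0, 0, 0], "claw": 1}, {"delta_pos": [0, 0, 0], "rotation": [0, 0, 0], "claw": 1}, {"delta_pos": [0, 0, 0], "rotation": [0, 0, 0], "claw": 1}, {"delta_pos": [0, 0, 0], "rotation": [0, 0, 0], "claw": 1}]'

```text
time: 19.35
tcp_pos: [410.2, -343.0, 4.0]
tool_rot: [[-0.012, 1.0, 0.004], [1.0, 0.012, -0.006], [-0.006, 0.004, -1.0]]
ft_force: [-0.2, 0.0, 0.3]
opening: 0.548
```

Call:
carry_out --deltas '[{"delta_pos": [0, 0, -15], "rotation": [0, 0, 0], "claw": 1}, {"delta_pos": [0, 0, -30], "rotation": [0, 0, 0], "claw": 1}, {"delta_pos": [5, 48, -10], "rotation": [0, 0, 0], "claw": 1}, {"delta_pos": [6, 48, 0], "rotation": [0, 0, 0], "claw": 1}, {"delta_pos": [6, 48, 0], "rotation": [0, 0, 0], "claw": 1}, {"delta_pos": [6, 45, 0], "rotation": [0, 0, 0], "claw": 1}, {"delta_pos": [0, 0, 0], "rotation": [0, 0, 0], "claw": 1}, {"delta_pos": [0, 0, 0], "rotation": [0, 0, 0], "claw": 1}]'

```text
time: 20.35
tcp_pos: [604.6, -317.4, 70.1]
tool_rot: [[-0.01, 1.0, 0.009], [1.0, 0.01, -0.009], [-0.009, 0.009, -1.0]]
ft_force: [-0.1, -0.6, 0.1]
opening: 0.546
```

Call:
carry_out --deltas '[{"delta_pos": [0, 0, 15], "rotation": [0.3, 0.3, 0], "claw": 1}, {"delta_pos": [0, 0, 20], "rotation": [0, 0, 0], "claw": 1}, {"delta_pos": [0, 0, 10], "rotation": [0, 0, 0], "claw": 1}, {"delta_pos": [0, 0, 4], "rotation": [0, 0, 0], "claw": 1}, {"delta_pos": [0, 0, 0], "rotation": [0, 0, 0], "claw": 1}, {"delta_pos": [0, 0, 0], "rotation": [0, 0, 0], "claw": 1}, {"delta_pos": [0, 0, 0], "rotation": [0, 0, 0], "claw": 1}, {"delta_pos": [0, 0, 0], "rotation": [0, 0, 0], "claw": 1}]'

```text
time: 21.35
tcp_pos: [602.8, -318.9, 18.7]
tool_rot: [[-0.008, 1.0, 0.003], [1.0, 0.008, -0.004], [-0.004, 0.003, -1.0]]
ft_force: [-0.3, 0.2, 0.1]
opening: 0.548
```

Call:
carry_out --deltas '[{"delta_pos": [2, 1, 6], "rotation": [0, 0, 0], "claw": 1}, {"delta_pos": [0, 0, 3], "rotation": [0, 0, 0], "claw": 1}, {"delta_pos": [0, 0, 1], "rotation": [0, 0, 0], "claw": 1}, {"delta_pos": [0, 0, 0], "rotation": [0, 0, 0], "claw": 1}, {"delta_pos": [0, 0, 0], "rotation": [0, 0, 0], "claw": 1}, {"delta_pos": [0, 0, 0], "rotation": [0, 0, 0], "claw": 1}, {"delta_pos": [0, 0, 0], "rotation": [0, 0, 0], "claw": 1}, {"delta_pos": [0, 0, 0], "rotation": [0, 0, 0], "claw": 1}]'

```text
time: 22.35
tcp_pos: [604.0, -316.8, 8.2]
tool_rot: [[-0.008, 1.0, 0.004], [1.0, 0.008, -0.004], [-0.004, 0.004, -1.0]]
ft_force: [0.5, -0.3, 0.9]
opening: 0.545
```

Call:
carry_out --deltas '[{"delta_pos": [0, 0, 0], "rotation": [0, 0, 0], "claw": 0.4}, {"delta_pos": [0, 0, 0], "rotation": [0, 0, 0], "claw": 0.33}, {"delta_pos": [0, 0, 0], "rotation": [0, 0, 0], "claw": 0.3}, {"delta_pos": [0, 0, 0], "rotation": [0, 0, 0], "claw": 0.3}, {"delta_pos": [0, 0, -20], "rotation": [0, 0, 0], "claw": 0.3}, {"delta_pos": [0, 0, -40], "rotation": [0, 0, 0], "claw": 0}, {"delta_pos": [0, 0, -50], "rotation": [0, 0, 0], "claw": 0}, {"delta_pos": [0, 0, -20], "rotation": [0, 0, 0], "claw": 0}]'

```text
time: 23.35
tcp_pos: [603.3, -316.1, 145.4]
tool_rot: [[-0.008, 1.0, 0.004], [1.0, 0.008, -0.004], [-0.004, 0.004, -1.0]]
ft_force: [-0.3, -0.5, -1.4]
opening: 0.979
```

Call:
carry_out --deltas '[{"delta_pos": [55, -15, 0], "rotation": [0, 0, 0], "claw": 0}, {"delta_pos": [55, -15, 0], "rotation": [0, 0, 0], "claw": 0}, {"delta_pos": [55, -15, 0], "rotation": [0, 0, 0], "claw": 0}, {"delta_pos": [55, -15, 0], "rotation": [0, 0, 0], "claw": 0}, {"delta_pos": [55, -15, 0], "rotation": [0, 0, 0], "claw": 0}, {"delta_pos": [55, -15, 0], "rotation": [0, 0, 0], "claw": 0}, {"delta_pos": [55, -15, 0], "rotation": [0, 0, 0], "claw": 0}, {"delta_pos": [55, -15, 0], "rotation": [0, 0, 0], "claw": 0}]'

```text
time: 24.35
tcp_pos: [478.6, 132.4, 155.6]
tool_rot: [[-0.002, 1.0, 0.023], [1.0, 0.002, -0.008], [-0.008, 0.023, -1.0]]
ft_force: [0.6, 0.4, -0.2]
opening: 1.003
```

Call:
carry_out --deltas '[{"delta_pos": [50, -15, 0], "rotation": [0.6, 0.2, 0], "claw": 0}, {"delta_pos": [50, -15, 0], "rotation": [0.3, 0, 0], "claw": 0}, {"delta_pos": [50, -15, 0], "rotation": [0, 0, 0], "claw": 0}, {"delta_pos": [45, -12, 0], "rotation": [0, 0, 0], "claw": 0}, {"delta_pos": [0, 0, 40], "rotation": [0, 0, 0], "claw": 0}, {"delta_pos": [0, 0, 30], "rotation": [0, 0, 0], "claw": 0}, {"delta_pos": [0, 0, 0], "rotation": [0, 0, 0], "claw": 0}, {"delta_pos": [0, 0, 0], "rotation": [0, 0, 0], "claw": 0}]'

```text
time: 25.35
tcp_pos: [420.0, 339.0, 95.8]
tool_rot: [[-0.008, 1.0, 0.021], [1.0, 0.008, 0.005], [0.004, 0.021, -1.0]]
ft_force: [-0.1, -0.7, -0.1]
opening: 1.002
```

```bash
python3 ov.py w5.png
```

```text
25.4 [420.  338.9  95.7] [[-0.0079, 0.9997, 0.0213], [1.0, 0.0078, 0.0046], [0.0044, 0.0214, -0.9998]]
```

View pics/w5.png

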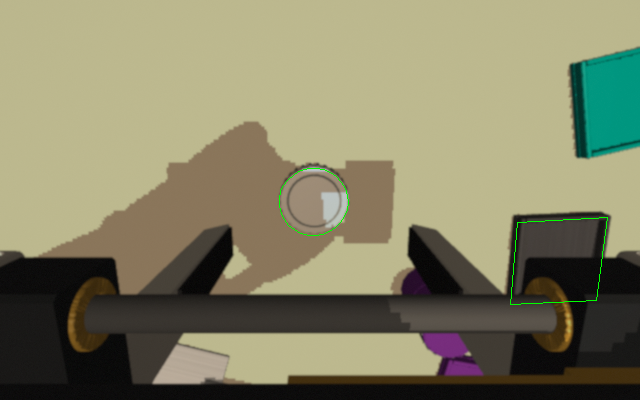

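Lid A at (314,201) matches within about 1 mm. The weight tray reads about 2 mm further in y than predicted. Correcting the tilt and descending.

Call:
carry_out --deltas '[{"delta_pos": [3, -4, 10], "rotation": [1.2, -0.2, 0], "claw": 0}, {"delta_pos": [0, 0, 30], "rotation": [0, 0, 0], "claw": 0}, {"delta_pos": [0, 0, 25], "rotation": [0, 0, 0], "claw": 0}, {"delta_pos": [0, 0, 8], "rotation": [0, 0, 0], "claw": 0}, {"delta_pos": [0, 0, 0], "rotation": [0, 0, 0], "claw": 0}, {"delta_pos": [0, 0, 0], "rotation": [0, 0, 0], "claw": 0}, {"delta_pos": [0, 0, 0], "rotation": [0, 0, 0], "claw": 0}, {"delta_pos": [0, 0, 0], "rotation": [0, 0, 0], "claw": 0}]'

```text
time: 26.4
tcp_pos: [418.3, 344.0, 25.7]
tool_rot: [[-0.007, 1.0, 0.004], [1.0, 0.007, 0.006], [0.006, 0.004, -1.0]]
ft_force: [0.6, 0.0, -0.9]
opening: 0.998
```

Call:
carry_out --deltas '[{"delta_pos": [-1, -2, 14], "rotation": [0, -0.2, 0], "claw": 0}, {"delta_pos": [0, 0, 6], "rotation": [0, 0, 0], "claw": 0.1}, {"delta_pos": [0, 0, 1], "rotation": [0, 0, 0], "claw": 0.2}, {"delta_pos": [0, 0, 0], "rotation": [0, 0, 0], "claw": 1}, {"delta_pos": [0, 0, 0], "rotation": [0, 0, 0], "claw": 1}, {"delta_pos": [0, 0, 0], "rotation": [0, 0, 0], "claw": 1}, {"delta_pos": [0, 0, 0], "rotation": [0, 0, 0], "claw": 1}, {"delta_pos": [0, 0, 0], "rotation": [0, 0, 0], "claw": 1}]'

```text
time: 27.4
tcp_pos: [416.2, 343.1, 3.4]
tool_rot: [[-0.007, 1.0, 0.004], [1.0, 0.007, 0.002], [0.002, 0.004, -1.0]]
ft_force: [0.5, 0.4, 0.2]
opening: 0.551
```

Call:
carry_out --deltas '[{"delta_pos": [0, 0, -20], "rotation": [0, 0, 0], "claw": 1}, {"delta_pos": [0, 0, -45], "rotation": [0, 0, 0], "claw": 1}, {"delta_pos": [0, 0, -50], "rotation": [0, 0, 0], "claw": 1}, {"delta_pos": [-45, 14, 0], "rotation": [0, 0, 0], "claw": 1}, {"delta_pos": [-50, 16, 0], "rotation": [0, 0, 0], "claw": 1}, {"delta_pos": [-50, 16, 0], "rotation": [0, 0, 0], "claw": 1}, {"delta_pos": [-50, 16, 0], "rotation": [0, 0, 0], "claw": 1}, {"delta_pos": [-50, 16, 0], "rotation": [0, 0, 0], "claw": 1}]'

```text
time: 28.4
tcp_pos: [497.1, 93.9, 123.1]
tool_rot: [[-0.013, 1.0, 0.006], [1.0, 0.013, 0.002], [0.002, 0.006, -1.0]]
ft_force: [0.4, 1.0, -0.1]
opening: 0.548
```

Call:
carry_out --deltas '[{"delta_pos": [-50, 16, 0], "rotation": [0, 0, 0], "claw": 1}, {"delta_pos": [-50, 16, 0], "rotation": [0, 0, 0], "claw": 1}, {"delta_pos": [-50, 16, 0], "rotation": [0, 0, 0], "claw": 1}, {"delta_pos": [-50, 16, 0], "rotation": [0, 0, 0], "claw": 1}, {"delta_pos": [-50, 16, 0], "rotation": [0, 0, 0], "claw": 1}, {"delta_pos": [-40, 16, 0], "rotation": [0, 0, 0], "claw": 1}, {"delta_pos": [0, 0, 0], "rotation": [0, 0, 0], "claw": 1}, {"delta_pos": [0, 0, 0], "rotation": [0, 0, 0], "claw": 1}]'

```text
time: 29.4
tcp_pos: [598.5, -208.0, 123.2]
tool_rot: [[-0.009, 1.0, 0.007], [1.0, 0.009, 0.002], [0.002, 0.007, -1.0]]
ft_force: [-0.3, -0.3, -0.2]
opening: 0.551
```

Call:
carry_out --deltas '[{"delta_pos": [-27, 0, 20], "rotation": [0, 0, 0], "claw": 1}, {"delta_pos": [0, 0, 40], "rotation": [0, 0, 0], "claw": 1}, {"delta_pos": [0, 0, 25], "rotation": [0, 0, 0], "claw": 1}, {"delta_pos": [0, 0, 5], "rotation": [0, 0, 0], "claw": 1}, {"delta_pos": [0, 0, 0], "rotation": [0, 0, 0], "claw": 1}, {"delta_pos": [0, 0, 0], "rotation": [0, 0, 0], "claw": 1}, {"delta_pos": [0, 0, 0], "rotation": [0, 0, 0], "claw": 1}, {"delta_pos": [0, 0, 0], "rotation": [0, 0, 0], "claw": 1}]'

```text
time: 30.4
tcp_pos: [601.3, -230.5, 36.3]
tool_rot: [[-0.015, 1.0, 0.013], [1.0, 0.015, 0.0], [-0.0, 0.013, -1.0]]
ft_force: [0.2, -1.0, -0.8]
opening: 0.548
```

Call:
carry_out --deltas '[{"delta_pos": [-6, -3, 8], "rotation": [0.5, 0, 0], "claw": 1}, {"delta_pos": [0, 0, 10], "rotation": [0, 0, 0], "claw": 1}, {"delta_pos": [0, 0, 4], "rotation": [0, 0, 0], "claw": 1}, {"delta_pos": [0, 0, 1], "rotation": [0, 0, 0], "claw": 1}, {"delta_pos": [0, 0, 0], "rotation": [0, 0, 0], "claw": 1}, {"delta_pos": [0, 0, 0], "rotation": [0, 0, 0], "claw": 1}, {"delta_pos": [0, 0, 0], "rotation": [0, 0, 0], "claw": 1}, {"delta_pos": [0, 0, 0], "rotation": [0, 0, 0], "claw": 1}]'

```text
time: 31.4
tcp_pos: [598.3, -237.1, 11.7]
tool_rot: [[-0.015, 1.0, 0.004], [1.0, 0.015, -0.0], [-0.0, 0.004, -1.0]]
ft_force: [0.3, -0.2, -0.2]
opening: 0.549
```

Call:
carry_out --deltas '[{"delta_pos": [0, 0, 3], "rotation": [0, 0, 0], "claw": 1}, {"delta_pos": [0, 0, 1], "rotation": [0, 0, 0], "claw": 1}, {"delta_pos": [0, 0, 0], "rotation": [0, 0, 0], "claw": 1}, {"delta_pos": [0, 0, 0], "rotation": [0, 0, 0], "claw": 0.4}, {"delta_pos": [0, 0, 0], "rotation": [0, 0, 0], "claw": 0.33}, {"delta_pos": [0, 0, 0], "rotation": [0, 0, 0], "claw": 0.3}, {"delta_pos": [0, 0, 0], "rotation": [0, 0, 0], "claw": 0.3}, {"delta_pos": [0, 0, -20], "rotation": [0, 0, 0], "claw": 0.3}]'

```text
time: 32.4
tcp_pos: [597.6, -236.8, 27.0]
tool_rot: [[-0.015, 1.0, 0.002], [1.0, 0.015, 0.001], [0.001, 0.002, -1.0]]
ft_force: [0.2, -0.7, 0.4]
opening: 0.698
```

Call:
carry_out --deltas '[{"delta_pos": [0, 0, -50], "rotation": [0, 0, 0], "claw": 0}, {"delta_pos": [0, 0, -60], "rotation": [0, 0, 0], "claw": 0}, {"delta_pos": [50, -20, 0], "rotation": [0, 0, 0], "claw": 0}, {"delta_pos": [50, -25, 0], "rotation": [0, 0, 0], "claw": 0}, {"delta_pos": [50, -25, 0], "rotation": [0, 0, 0], "claw": 0}, {"delta_pos": [50, -25, 0], "rotation": [0, 0, 0], "claw": 0}, {"delta_pos": [50, -25, 0], "rotation": [0, 0, 0], "claw": 0}, {"delta_pos": [50, -25, 0], "rotation": [0, 0, 0], "claw": 0}]'

```text
time: 33.4
tcp_pos: [446.4, 66.4, 152.3]
tool_rot: [[-0.01, 1.0, 0.018], [1.0, 0.01, -0.002], [-0.002, 0.018, -1.0]]
ft_force: [0.2, 0.9, 0.3]
opening: 1.002
```

Call:
carry_out --deltas '[{"delta_pos": [30, 0, 0], "rotation": [1.0, 0, 0], "claw": 0}, {"delta_pos": [0, 0, 0], "rotation": [0, 0, 0], "claw": 0}, {"delta_pos": [0, 0, 0], "rotation": [0, 0, 0], "claw": 0}, {"delta_pos": [0, 0, 0], "rotation": [0, 0, 0], "claw": 0}, {"delta_pos": [0, 0, 0], "rotation": [0, 0, 0], "claw": 0}, {"delta_pos": [0, 0, 0], "rotation": [0, 0, 0], "claw": 0}, {"delta_pos": [0, 0, 0], "rotation": [0, 0, 0], "claw": 0}, {"delta_pos": [0, 0, 0], "rotation": [0, 0, 0], "claw": 0}]'

```text
time: 34.4
tcp_pos: [445.6, 97.1, 156.5]
tool_rot: [[-0.011, 1.0, 0.006], [1.0, 0.011, -0.002], [-0.002, 0.006, -1.0]]
ft_force: [0.4, 0.5, 0.2]
opening: 0.999
```

```bash
python3 ov.py w6.png
```

```text
34.45 [445.5  97.1 156.5] [[-0.0106, 0.9999, 0.0061], [0.9999, 0.0106, -0.0018], [-0.0019, 0.0061, -1.0]]
```

View pics/w6.png

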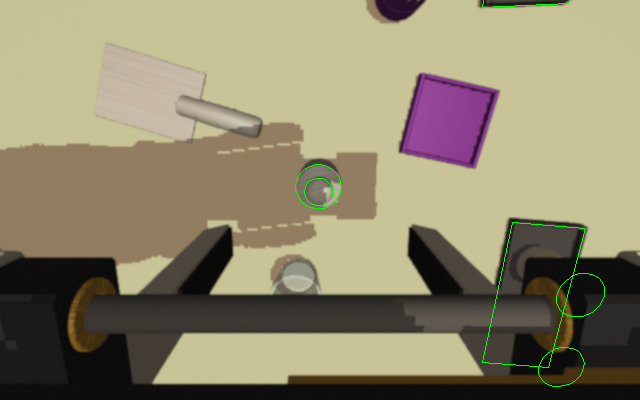

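The weight at (319,187) fits its predicted circles; the beaker at (297,277) is clear. Descending in two steps.

Call:
carry_out --deltas '[{"delta_pos": [8, -1, 10], "rotation": [0.2, 0, 0], "claw": 0}, {"delta_pos": [0, 0, 0], "rotation": [0, 0, 0], "claw": 0}, {"delta_pos": [0, 0, 40], "rotation": [0, 0, 0], "claw": 0}, {"delta_pos": [0, 0, 40], "rotation": [0, 0, 0], "claw": 0}, {"delta_pos": [0, 0, 30], "rotation": [0, 0, 0], "claw": 0}, {"delta_pos": [0, 0, 0], "rotation": [0, 0, 0], "claw": 0}, {"delta_pos": [0, 0, 0], "rotation": [0, 0, 0], "claw": 0}, {"delta_pos": [0, 0, 0], "rotation": [0, 0, 0], "claw": 0}]'

```text
time: 35.45
tcp_pos: [446.0, 106.5, 35.0]
tool_rot: [[-0.012, 1.0, 0.006], [1.0, 0.012, -0.001], [-0.001, 0.006, -1.0]]
ft_force: [-0.3, 0.0, -0.4]
opening: 1.005
```

Call:
carry_out --deltas '[{"delta_pos": [0, -1, 15], "rotation": [0.2, 0, 0], "claw": 0}, {"delta_pos": [0, 0, 6], "rotation": [0, 0, 0], "claw": 0.2}, {"delta_pos": [0, 0, 1], "rotation": [0, 0, 0], "claw": 0.4}, {"delta_pos": [0, 0, 0], "rotation": [0, 0, 0], "claw": 1}, {"delta_pos": [0, 0, 0], "rotation": [0, 0, 0], "claw": 1}, {"delta_pos": [0, 0, 0], "rotation": [0, 0, 0], "claw": 1}, {"delta_pos": [0, 0, 0], "rotation": [0, 0, 0], "claw": 1}, {"delta_pos": [0, 0, 0], "rotation": [0, 0, 0], "claw": 1}]' --newtons 40

```text
time: 36.45
tcp_pos: [445.9, 106.6, 13.0]
tool_rot: [[-0.012, 1.0, 0.005], [1.0, 0.012, -0.001], [-0.001, 0.005, -1.0]]
ft_force: [0.6, -0.6, -1.1]
opening: 0.397
```

Call:
carry_out --deltas '[{"delta_pos": [0, 0, -10], "rotation": [0, 0, 0], "claw": 1}, {"delta_pos": [0, 0, -30], "rotation": [0, 0, 0], "claw": 1}, {"delta_pos": [0, 0, -40], "rotation": [0, 0, 0], "claw": 1}, {"delta_pos": [0, 0, -30], "rotation": [0, 0, 0], "claw": 1}, {"delta_pos": [30, 28, 0], "rotation": [0, 0, 0], "claw": 1}, {"delta_pos": [35, 32, 0], "rotation": [0, 0, 0], "claw": 1}, {"delta_pos": [40, 36, 0], "rotation": [0, 0, 0], "claw": 1}, {"delta_pos": [35, 32, 0], "rotation": [0, 0, 0], "claw": 1}]'

```text
time: 37.45
tcp_pos: [572.4, 250.1, 130.0]
tool_rot: [[-0.009, 1.0, 0.002], [1.0, 0.009, -0.002], [-0.002, 0.002, -1.0]]
ft_force: [0.2, -0.8, -4.9]
opening: 0.396
```

Call:
carry_out --deltas '[{"delta_pos": [20, 20, 0], "rotation": [0, 0, 0], "claw": 1}, {"delta_pos": [15, 15, 0], "rotation": [0, 0, 0], "claw": 1}, {"delta_pos": [0, 0, 0], "rotation": [0, 0, 0], "claw": 1}, {"delta_pos": [0, 0, 20], "rotation": [0, 0, 0], "claw": 1}, {"delta_pos": [0, 0, 25], "rotation": [0, 0, 0], "claw": 1}, {"delta_pos": [0, 0, 0], "rotation": [0, 0, 0], "claw": 1}, {"delta_pos": [0, 0, 0], "rotation": [0, 0, 0], "claw": 1}, {"delta_pos": [0, 0, 0], "rotation": [0, 0, 0], "claw": 1}]'

```text
time: 38.45
tcp_pos: [605.7, 286.1, 81.4]
tool_rot: [[-0.01, 1.0, -0.004], [1.0, 0.01, -0.004], [-0.004, -0.004, -1.0]]
ft_force: [-0.1, 0.2, -4.3]
opening: 0.395
```

```bash
python3 ov.py w7.png
```

```text
38.5 [605.9 286.2  81.7] [[-0.0101, 0.9999, -0.003], [0.9999, 0.0101, -0.0037], [-0.0036, -0.0031, -1.0]]
```

View pics/w7.png

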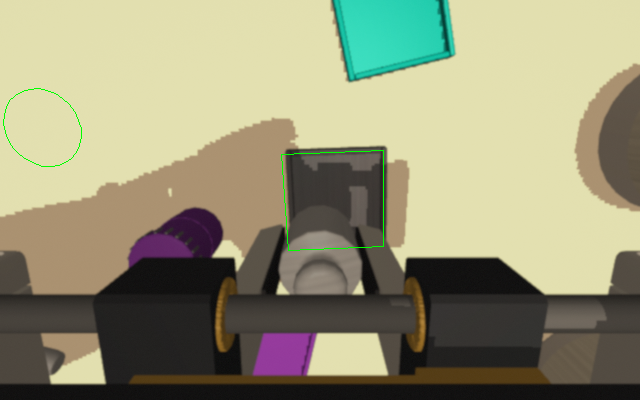

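The square dark tray is at (335,198), about 3 mm further in +y than the outline, so I'm aiming for (616,293). The purple pot is clear to the left.

Call:
carry_out --deltas '[{"delta_pos": [7, 10, 0], "rotation": [-0.2, 0, 0], "claw": 1}, {"delta_pos": [0, 0, 0], "rotation": [0, 0, 0], "claw": 1}, {"delta_pos": [0, 0, 20], "rotation": [0, 0, 0], "claw": 1}, {"delta_pos": [0, 0, 20], "rotation": [0, 0, 0], "claw": 1}, {"delta_pos": [0, 0, 0], "rotation": [0, 0, 0], "claw": 1}, {"delta_pos": [0, 0, 0], "rotation": [0, 0, 0], "claw": 1}, {"delta_pos": [0, 0, 0], "rotation": [0, 0, 0], "claw": 1}, {"delta_pos": [0, 0, 0], "rotation": [0, 0, 0], "claw": 1}]'

```text
time: 39.5
tcp_pos: [615.7, 292.8, 40.0]
tool_rot: [[-0.01, 1.0, 0.001], [1.0, 0.01, -0.003], [-0.003, 0.001, -1.0]]
ft_force: [-0.7, -0.9, -5.2]
opening: 0.396
```

Call:
carry_out --deltas '[{"delta_pos": [0, 0, 13], "rotation": [0, 0, 0], "claw": 1}, {"delta_pos": [0, 0, 6], "rotation": [0, 0, 0], "claw": 1}, {"delta_pos": [0, 0, 2], "rotation": [0, 0, 0], "claw": 1}, {"delta_pos": [0, 0, 0], "rotation": [0, 0, 0], "claw": 1}, {"delta_pos": [0, 0, 0], "rotation": [0, 0, 0], "claw": 1}, {"delta_pos": [0, 0, 0], "rotation": [0, 0, 0], "claw": 1}, {"delta_pos": [0, 0, 0], "rotation": [0, 0, 0], "claw": 1}, {"delta_pos": [0, 0, 0], "rotation": [0, 0, 0], "claw": 1}]'

```text
time: 40.5
tcp_pos: [616.0, 292.8, 18.1]
tool_rot: [[-0.01, 1.0, 0.002], [1.0, 0.01, -0.003], [-0.003, 0.002, -1.0]]
ft_force: [0.3, 0.5, -5.3]
opening: 0.394
```

Call:
carry_out --deltas '[{"delta_pos": [0, 0, 1], "rotation": [0, 0, 0], "claw": 1}, {"delta_pos": [0, 0, 0], "rotation": [0, 0, 0], "claw": 0.5}, {"delta_pos": [0, 0, 0], "rotation": [0, 0, 0], "claw": 0.4}, {"delta_pos": [0, 0, 0], "rotation": [0, 0, 0], "claw": 0.3}, {"delta_pos": [0, 0, 0], "rotation": [0, 0, 0], "claw": 0.3}, {"delta_pos": [0, 0, -25], "rotation": [0, 0, 0], "claw": 0.3}, {"delta_pos": [0, 0, -50], "rotation": [0, 0, 0], "claw": 0.3}, {"delta_pos": [0, 0, -50], "rotation": [0, 0, 0], "claw": 0.3}]'

```text
time: 41.5
tcp_pos: [614.8, 292.8, 142.8]
tool_rot: [[-0.01, 1.0, -0.002], [1.0, 0.01, -0.005], [-0.005, -0.002, -1.0]]
ft_force: [0.4, -0.7, 0.2]
opening: 0.7
```

Call:
carry_out --deltas '[{"delta_pos": [20, -55, -30], "rotation": [0, 0, 0], "claw": 0}, {"delta_pos": [30, -50, -20], "rotation": [0, 0, 0], "claw": 0}, {"delta_pos": [30, -50, -10], "rotation": [0, 0, 0], "claw": 0}, {"delta_pos": [30, -50, 0], "rotation": [0, 0, 0], "claw": 0}, {"delta_pos": [30, -40, 0], "rotation": [0, 0, 0], "claw": 0}, {"delta_pos": [0, 0, 0], "rotation": [0, 0, 0], "claw": 0}, {"delta_pos": [0, 0, 0], "rotation": [0, 0, 0], "claw": 0}, {"delta_pos": [0, 0, 0], "rotation": [0, 0, 0], "claw": 0}]'

```text
time: 42.5
tcp_pos: [367.1, 432.8, 208.0]
tool_rot: [[-0.008, 1.0, 0.007], [1.0, 0.008, 0.002], [0.002, 0.007, -1.0]]
ft_force: [0.2, 0.1, -0.0]
opening: 1.0
```

```bash
python3 - <<'E'
from h import *
c=snap('top'); s=snap('side'); print(get_obs()['time'],get_obs()['tcp_pos'])
v=c['img'][:,:,::-1]
a=cv2.resize(v[110:280,140:510],None,fx=2.1,fy=2.1,interpolation=cv2.INTER_CUBIC)
cv2.imwrite('pics/end_top.png',a)
cv2.imwrite('pics/end_side.png',cv2.resize(s['img'][90:360,200:460,::-1],None,fx=2.1,fy=2.1,interpolation=cv2.INTER_CUBIC))
E
```

```text
42.6 [367.14403567 432.79074098 207.95637439]
```

View pics/end_top.png

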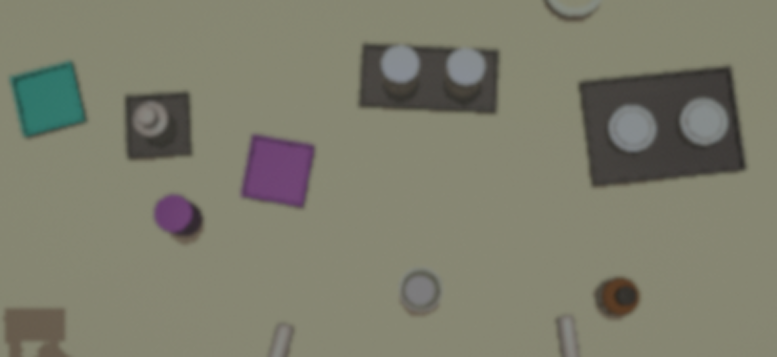

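View pics/end_side.png

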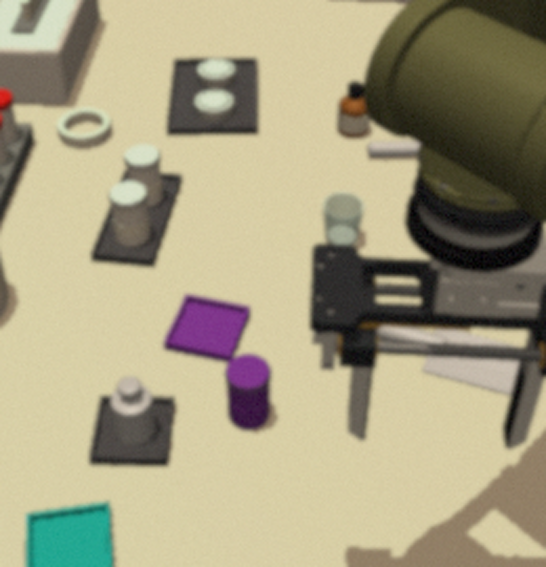

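Both views agree. The pots stand in the narrow tray at (400,65) and (466,68), and the lids lie flat in the broad tray at (632,128) and (704,121). The weight stands in the dark square tray at (150,120). The bottle, beaker and look-alikes appear unmoved, and the arm is clear.

```bash
python3 -c "
from workcell import close_job
print(close_job())"
```

```text
the job is handed in; nothing more can be done
None
```

The bench is tidied and the job handed in at about 43 s of the 112 s allowed; no verdict was reported.

I placed the two pots first, then the two lids, then the check weight. The only correction on the way was one regrip of the first pot, which I had gripped about 6 mm off centre.

My last top and side pictures showed:
- **Pots:** both upright in the long narrow tray.
- **Lids:** both flat and side by side in the broad tray.
- **Weight:** upright in the dark square tray.
- **Left alone:** the bottle, the beaker and the purple and turquoise look-alikes appear where they were. I judged this by eye and did not measure them again.

The arm was clear of everything when I handed in. In the readings at the end of each move, the wrist force never rose above about 5 N. No check failed. The measurements agreed to 2–3 mm; the largest gap was the weight tray, about 3 mm off in y, which I corrected before placing the weight.

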